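# Close the tea sifter's inspection cover and hold it on its seal

### The arm

A 6-joint arm with a two-finger parallel gripper is mounted at the origin on the work surface. World frame = base frame: x ahead of the robot, y to its left, z up, the work surface at z = 0. Lengths are in m, angles in rad, forces in N, time in s.
With the tool pointing down it reaches from about 0.35 to 0.725 m from the base axis. Payload 4.3 kg.
Tool frame: the origin (TCP) lies at the centre of the arm's flange, where the gripper is bolted on; the fingertips stand 173 mm ahead of it and the grasp point (between the pads) lies 155 mm ahead of it; z points along the fingers, y is the line along which they close (so a half turn about z gives the same grasp; the last joint's range is limited). The gripper opens to 85 mm and grips with 20 to 120 N. Pads are 22 mm wide; open, the fingers measure 114 mm over their backs; the gripper's body (76 mm by 85 mm) begins 54 mm behind the grasp point. The pads swing forward as they close: fully open they stand 13 mm farther back than shut.
Start: joints at [-1.409, 0.377, 0.081, 1.274, 0, 1.46], TCP at [0.154, -0.554, 0.405] pointing down, gripper open.
Joint ranges: [-2.72, 2.72], [-0.84, 1.66], [-1.02, 1.22], [-1.77, 2.12], [-1.37, 1.28], [-3.14, 3.14]. Speed limits (rad/s): [2.57, 2.57, 3.14, 3.14, 3.14, 3.14].

### API

Orientations are given as a 3x3 rotation matrix whose columns are the frame's x, y, z axes.
In Python, from plant import arm gives the robot as it stands.
- The arm moves only by the tool play_rows, never from a script. Its argument "moves" is a list of rows, each a list of 3 entries, a list of its own where there are three numbers: the turn, a rotation vector about the tool's x, y, z each as a share of pi rad, from -1 to 1, then the shift along the tool's x, y, z each as a share of 0.3 m, from -1 to 1, then the closure, from 0 (fully open) to 1 (shut). A call has 1 to 10 rows; each row shifts and turns the commanded pose from where the row before left it, along the tool's axes as they then stand; what a row does not reach is not made up. A row lasts 1/10 s, in which the tool goes at most 50 mm and 8.59 degrees, less where a joint would pass 70% of its speed; a pose out of reach is approached as far as the arm can. A call with a number of a shift or a turn outside -1 to 1 is refused whole. A call with a gripper value outside its range is refused whole. The fingers move at their own pace and stop on an object; "squeeze" is the grip in N (left out, the last holds). Time passes only in rows, so rows that do not move let the fingers close. It gives the time, the measured TCP pose, the force, the opening and the grip force at its end, in the units of the state.
- arm.get_state(): the state, without advancing time (a new reading comes with each control period).
- arm.snapshot(name): name is "scene" or "top" or "wrist"; returns (picture, depth): 420x560x3 uint8, blue, green, red; 420x560 float32, m along the optical axis (not along the pixel's ray), 0 where there is no reading.
- arm.get_calibration(name): a dict with "fx", "fy", "cx", "cy" (pixels), "T" (4x4, takes a point from camera to world coordinates). Camera axes: x right, y up, looking along -z (the intrinsics and any distortion apply to the point x, -y, -z); pixel columns grow to the right and rows downward; lengths in m; the calibration is good to about 2 mm. A picture is of the moment at which its call begins: read the wrist's pose just before it. get_calibration takes no time and is no camera call; for the wrist camera it gives the pose at the moment of the call.
- arm.hand_in(): hands the job in; it is judged then, once.
The state is a dict: "t": time; "q": joint angles; "qvel": joint speeds; "joint_torque": joint torques, N m; "position": TCP position; "ee_rot": TCP orientation; "wrist_force": force on the tool from outside, world axes, zero at the start; "torque": the same for the moment, N m; "gripper_width": opening from 0.0 (shut) to 1.0 (fully open); "finger_force": force on a finger pad.
Only numpy, scipy, OpenCV 4.12 (cv2) and the standard library are available. Lean on these libraries where they do the work, as an engineer would, in place of code of your own. Each camera call takes 0.05 s, during which the arm holds its last target. There are 200 camera calls.

### The job

Lift the loose handled cover by its bar, lay it in place between the stops on the tea sifter's sloped frame with its handle running up the slope, and let go of it; then turn the quarter-turn fastener beside it clockwise until its slot lines up with the black index line and its tongue lies over the cover's edge. Finally take the cover by its handle again (or press on it), push it fully home, flat against the frame, with a firm but not heavy push so that the new seal beds in, and finish while still holding it pressed there. Leave the bowl, tin, jar, brush, cup and scoop where they are.

Things in the scene. Friction and masses are not known exactly. Their poses are not given: they have to be found in the camera images.
- seat: Sloped frame on the steel sifter (fixed; place and yaw vary). Origin: centre of the cover's place on the face, 108 mm above the table. z: out of the face, up and toward the robot (slope 0.30 rad); x: up the slope, away from the robot; y: across, to the left. Face 190 x 250 mm (y -100 to 150). The cover belongs centred on the origin, handle along x, underside at z = 0 when home.
- ledge (a point): Middle of the low-end stop on the frame, at its top: 12 mm above the face, frame x = -70 mm. Stops 12 mm high surround the cover's place: low ledge and high bar with inner faces at frame x = -70 and +70 mm, short side guides with inner faces at y = -55 and +55 mm, so the cover has 5 mm of play all round. A motor case on the -y side stays lower.
- seal (a joint): Sprung black rubber seal, a ring 100 (x) x 72 mm around the frame's origin. Value in m pressed in along the frame's -z: 0 = 6 mm proud of the face, 0.006 = level with it. 1500 N/m: the cover's weight sinks it about 2 mm; some 6 to 7 N of push more brings the cover home on the metal face, which is rigid.
- cover: Loose cover: steel plate 130 (own x) x 100 (own y) x 6 mm, about 0.3 kg, same both ways round. Dark bar handle along own x over its middle: 80 long, 12 wide, from 24 to 38 mm above the underside, on feet 70 mm apart centre to centre, open below between them (18 mm). Origin: centre of the underside; z up. Starts flat on the table, handle up, on the left.
- fastener (a joint): Quarter-turn fastener on the frame, axis along frame z at x = 0, y = 84 mm. Rad: 0 = slot and tongue point to frame +x; grows clockwise seen from above; 1.571 = slot in line with the black index line (along y, y = 107 to 129 mm), tongue over the cover's edge. Starts 0.1 to 0.5. Friction 0.06 N m, stays as left, no stop at the mark (stop at 2.2). Does not press the cover.
- fastener_grip (a point): On the fastener's axis, 40 mm above the face, in its wing. x axis along wing, slot and tongue; z out of the face. Wing: upright steel bar 40 long, 10 thick, from 19.5 to 45.5 mm above the face, slot a black line on its top. Under it, 14.5 to 19.5 mm above the face: a disc 32 mm in diameter and the tongue, 12 wide, reaching 42 mm from the axis toward +x.
- bowl: Bystander: steel bowl, 110 mm across, 45 mm high; origin at the centre of its underside.
- tin: Bystander: plain aluminium tea tin, 70 mm diameter, 90 mm high; origin at the centre of its underside.
- jar: Bystander: amber glass jar with dark lid, 64 mm diameter, 85 mm high; origin at the centre of its underside.
- brush: Bystander: small wooden hand brush, about 200 mm long, lying on the table.
- cup: Bystander: white ceramic tasting cup, 60 mm across, 50 mm high; origin at the centre of its underside.
- scoop: Bystander: steel scoop, 60 mm wide blade 90 mm long toward its own +x and 25 mm high, round handle toward -x, 183 mm long in all; origin at the table where handle and blade meet.

How it is judged:
By the outcome, as a careful person would: the job done as asked, in the order asked, and still so for the second after the job is handed in, while the arm keeps its last pose, push and grip.
It also fails if it takes over 56 s, if anything falls off the work surface, if the arm or the gripper's body presses on something with over 40 N, if the wrist force passes 120 N, or if a joint passes its speed limit or range.

## Working session

There is one attempt and no reset: what is moved stays moved. The work goes in short steps, Python scripts to look and compute and a tool call to move; the robot and the scene stay as the last step left them, time stands still between calls to the robot, and variables do not carry over. Pictures are saved under pics/ and viewed, at most 10 in all, crops included, and the job is handed in when it is done.

Besides the shell and the picture viewer there is one more tool, called after ">>>" as a command line: name --argument value ..., lists and objects as JSON in quotes. play_rows: Moves the arm, as the interface text tells. Its arguments: {"type":"object","properties":{"moves":{"type":"array"},"squeeze":{"type":"number"}},"required":["moves"]}

```bash
mkdir -p pics; ls; python3 - <<'E'
from plant import arm
import cv2,numpy as np
s=arm.get_state();print(s['t'],s['position'],s['ee_rot'],s['gripper_width'])
for n in("scene","top"):
    im,d=arm.snapshot(n);cv2.imwrite(f"pics/{n}1.png",im);np.savez(f"pics/{n}1.npz",im=im,d=d,**arm.get_calibration(n))
    c=arm.get_calibration(n);print(n,c)
E
```

```text
pics
0.0 [ 0.15433275 -0.55358965  0.40376261] [[ 9.63285894e-01  2.68477519e-01 -3.29580211e-04]
 [ 2.68477628e-01 -9.63283806e-01  2.01788389e-03]
 [ 2.24277182e-04 -2.03228400e-03 -9.99997910e-01]] 1.0020970295492508
scene {'fx': 407.82567063276394, 'fy': 407.82567063276394, 'cx': 280.00991662823856, 'cy': 204.1604432203611, 'T': array([[ 0.16699463, -0.73425315,  0.65801604,  1.22771913],
       [ 0.98588376,  0.13253218, -0.10231532, -0.13099742],
       [-0.01208296,  0.66581343,  0.74602042,  0.87491789],
       [ 0.        ,  0.        ,  0.        ,  1.        ]])}
top {'fx': 496.1500618120001, 'fy': 496.1500618120001, 'cx': 286.9545447635952, 'cy': 208.17922119790782, 'T': array([[-1.47763464e-02,  9.83090979e-01, -1.82520646e-01,
         3.07896042e-01],
       [-9.99890450e-01, -1.43702276e-02,  3.54746994e-03,
        -2.93543085e-02],
       [ 8.64622475e-04,  1.82553069e-01,  9.83195621e-01,
         1.54692444e+00],
       [ 0.00000000e+00,  0.00000000e+00,  0.00000000e+00,
         1.00000000e+00]])}
```

View pics/top1.png

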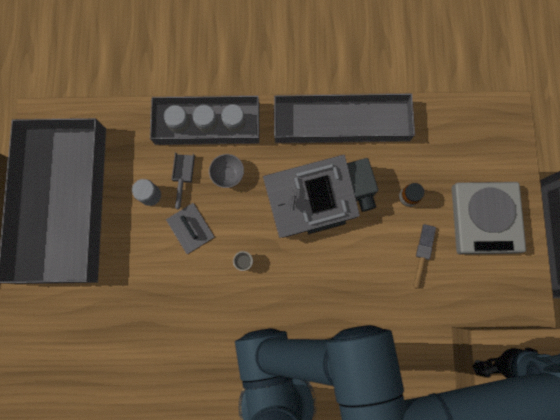

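View pics/scene1.png

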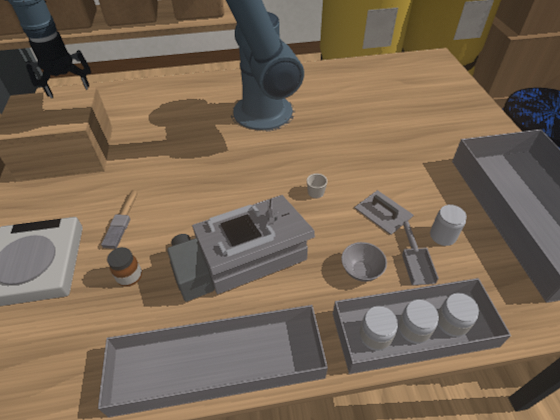

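The top view shows the cover at about (191,228) with its dark bar, the seal at (320,195), and the fastener at (297,202). In the scene view, the seal is at (240,232) and the cover at (385,212). The scoop's handle end lies close to the cover's upper-left edge.

```bash
cat > h.py <<'E'
import numpy as np,cv2
def load(n):
    f=np.load(n);return f['im'],f['d'],{k:f[k] for k in('fx','fy','cx','cy','T')}
def pts(c,u,v,d):
    p=np.stack([(u-c['cx'])/c['fx']*d,-(v-c['cy'])/c['fy']*d,-d],-1)
    return p@c['T'][:3,:3].T+c['T'][:3,3]
def ray(c,u,v,z):  # onto horizontal plane z
    return plane(c,u,v,np.array([0,0,z]),np.array([0,0,1.]))
def plane(c,u,v,p0,n):
    u=np.asarray(u,float);v=np.asarray(v,float)
    r=np.stack([(u-c['cx'])/c['fx'],-(v-c['cy'])/c['fy'],-np.ones_like(u)],-1)@c['T'][:3,:3].T
    o=c['T'][:3,3];return o+r*(((p0-o)@n)/(r@n))[...,None]
def blobs(mask,amin):
    n,l,st,ce=cv2.connectedComponentsWithStats(mask.astype(np.uint8))
    return [(l==i,st[i],ce[i]) for i in range(1,n) if st[i,4]>amin]
def cloud(c,d):
    v,u=np.mgrid[:d.shape[0],:d.shape[1]];return pts(c,u,v,d)
E
python3 - <<'E'
from h import *
im,d,c=load('pics/top1.npz')
P=cloud(c,d);g=im.max(2)
def dark(box,th):
    m=np.zeros(g.shape,bool);x0,y0,x1,y1=box;m[y0:y1,x0:x1]=g[y0:y1,x0:x1]<th;return m
print('table z',np.median(P[300:320,60:200,2]))
for box,th,z in(((295,165,350,225),40,.11),((165,200,220,255),60,.038)):
    for m,st,ce in blobs(dark(box,th),15):
        v,u=np.nonzero(m);r=cv2.minAreaRect(np.stack([u,v],1).astype(np.float32))
        w=ray(c,cv2.boxPoints(r)[:,0],cv2.boxPoints(r)[:,1],z)
        print(st,ce,r,'zmed',np.median(P[m][:,2]),'\n',w.round(3),w.mean(0).round(4))
# frame plane
m=np.zeros(g.shape,bool);m[150:245,262:360]=1;m&=(P[...,2]>.06)&(P[...,2]<.16)
print(m.sum(),P[m].min(0),P[m].max(0))
x=im[150:260,160:365]
y=im[145:265,160:370];cv2.imwrite('pics/crop1.png',cv2.convertScaleAbs(cv2.resize(y,None,fx=3.8,fy=3.8,interpolation=cv2.INTER_CUBIC),alpha=1.5))
# plate
m=np.zeros(g.shape,bool);m[200:260,160:220]=1
hsv=cv2.cvtColor(im,cv2.COLOR_BGR2HSV);m&=hsv[...,1]<60
for b,st,ce in blobs(m,100):
    v,u=np.nonzero(b);r=cv2.minAreaRect(np.stack([u,v],1).astype(np.float32));q=cv2.boxPoints(r);w=ray(c,q[:,0],q[:,1],.006);print('plate',st,r,w.round(3),w.mean(0))
E
```

```text
table z 0.0008208311304633842
[305 176  31  37 795] [319.93081761 194.11823899] ((319.75390625, 194.0647430419922), (33.2877197265625, 24.533153533935547), 75.25643920898438) zmed 0.11020846672465501 
 [[ 0.656 -0.085  0.11 ]
 [ 0.674 -0.157  0.11 ]
 [ 0.576 -0.179  0.11 ]
 [ 0.558 -0.108  0.11 ]] [ 0.616  -0.1323  0.11  ]
[331 221  14   4  34] [339. 223.] ((337.5, 222.5), (3.0, 13.0), 90.0) zmed 0.04539558406315247 
 [[ 0.535 -0.163  0.11 ]
 [ 0.534 -0.201  0.11 ]
 [ 0.525 -0.201  0.11 ]
 [ 0.526 -0.163  0.11 ]] [ 0.5298 -0.182   0.11  ]
[181 216  26  24 239] [193.39748954 227.83682008] ((193.193115234375, 227.18881225585938), (31.83892250061035, 11.661168098449707), 58.392494201660156) zmed 0.00991929258688029 
 [[0.566 0.296 0.038]
 [0.585 0.265 0.038]
 [0.5   0.213 0.038]
 [0.481 0.243 0.038]] [0.5331 0.2541 0.038 ]
5724 [ 0.49294496 -0.25540933  0.06003499] [0.72905821 0.03448831 0.15988122]
plate [ 166  203   48   51 1312] ((189.7078857421875, 227.93258666992188), (40.70391845703125, 32.435935974121094), 57.9946174621582) [[0.564 0.349 0.006]
 [0.618 0.263 0.006]
 [0.507 0.194 0.006]
 [0.454 0.278 0.006]] [0.53586676 0.27095158 0.006     ]
```

View pics/crop1.png

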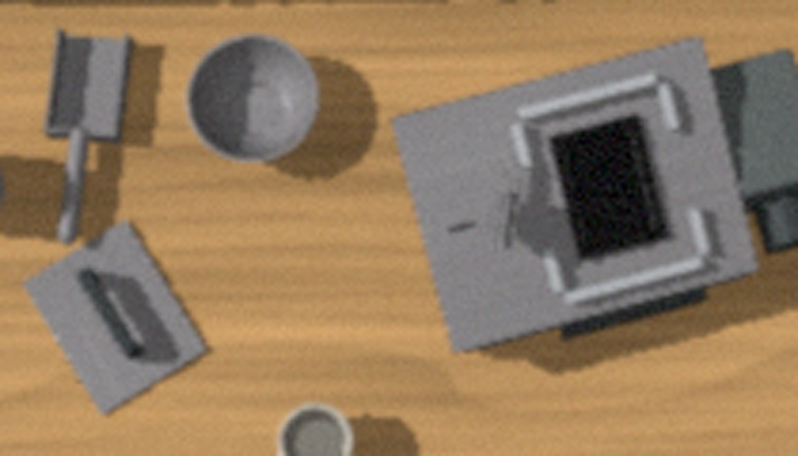

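The crop shows the plate clearly, with its bar running about 0.57 rad in world. The frame's seal, stops, fastener wing at crop (510,222) and index line at crop (460,227) are all visible. I'll go over the seat first and take a closer wrist look on the way.

>>> play_rows --moves '[[[0, 0, 0], [0.12, -0.065, 0], 0], [[0, 0, 0], [0.13, -0.068, 0], 0], [[0, 0, 0], [0.13, -0.068, 0], 0], [[0, 0, 0], [0.13, -0.068, 0], 0], [[0, 0, 0], [0.13, -0.068, 0], 0], [[0, 0, 0], [0.13, -0.068, 0], 0], [[0, 0, 0], [0.13, -0.068, 0], 0], [[0, 0, 0], [0.13, -0.068, 0], 0], [[0, 0, 0], [0.13, -0.068, 0], 0], [[0, 0, 0], [0.13, -0.068, 0], 0]]' --squeeze 40

```text
t: 1.1
position: [0.4736, -0.2528, 0.4044]
ee_rot: [[0.963, 0.268, -0.001], [0.268, -0.963, 0.0], [-0.001, -0.0, -1.0]]
wrist_force: [1.3, -0.8, 0.9]
gripper_width: 1.0
finger_force: 0.0
```

>>> play_rows --moves '[[[0, 0, 0], [0.13, -0.068, 0], 0], [[0, 0, 0], [0.13, -0.068, 0], 0], [[0, 0, 0], [0.1, -0.068, 0], 0], [[0, 0, 0], [0, 0, 0], 0], [[0, 0, 0], [0, 0, 0], 0]]'

```text
t: 1.6
position: [0.5604, -0.1658, 0.404]
ee_rot: [[0.963, 0.27, -0.001], [0.27, -0.963, -0.0], [-0.001, -0.0, -1.0]]
wrist_force: [-0.9, -0.7, -0.1]
gripper_width: 1.0
finger_force: 0.0
```

```bash
cat >> h.py <<'E'
def snap(n,name):
    from plant import arm
    s=arm.get_state();c=arm.get_calibration(n);im,d=arm.snapshot(n)
    np.savez(f'pics/{name}.npz',im=im,d=d,p=s['position'],R=s['ee_rot'],**c);cv2.imwrite(f'pics/{name}.png',im)
    return im,d,c,s
E
python3 - <<'E'
from h import *
im,d,c,s=snap('wrist','w1')
print(s['t'],s['position'],s['ee_rot'].round(3),s['q'].round(3),s['wrist_force'].round(2))
print({k:c[k] for k in c})
T=c['T'];print('cam in tool',s['ee_rot'].T@(T[:3,3]-s['position']),(s['ee_rot'].T@T[:3,:3]).round(3))
E
```

```text
1.6 [ 0.56040539 -0.16577498  0.40401259] [[ 0.963  0.27  -0.001]
 [ 0.27  -0.963 -0.   ]
 [-0.001 -0.    -1.   ]] [-3.960e-01  3.980e-01  1.100e-01  1.284e+00 -1.000e-03  2.472e+00] [-0.94 -0.73 -0.1 ]
{'fx': 297.94991274080934, 'fy': 297.94991274080934, 'cx': 281.0642569279758, 'cy': 209.91809089441648, 'T': array([[ 2.69453458e-01,  9.17637995e-01,  2.92122139e-01,
         6.34991457e-01],
       [-9.63013365e-01,  2.56853209e-01,  8.14351761e-02,
        -1.44905869e-01],
       [-3.04496983e-04, -3.03260514e-01,  9.52907639e-01,
         3.74229482e-01],
       [ 0.00000000e+00,  0.00000000e+00,  0.00000000e+00,
         1.00000000e+00]])}
cam in tool [7.74939234e-02 6.53561414e-05 2.96702111e-02] [[-0.001  0.953  0.302]
 [ 1.     0.001  0.   ]
 [-0.     0.302 -0.953]]
```

View pics/w1.png

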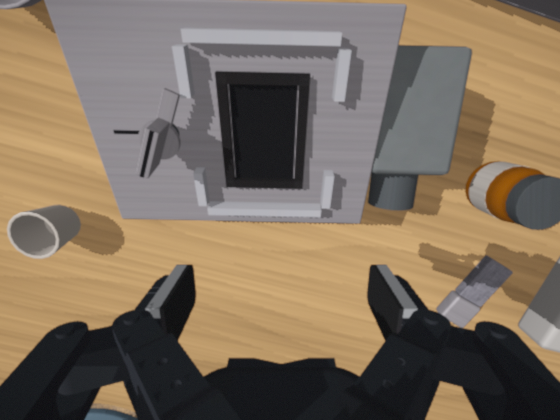

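The wrist view shows the seal around (262,130). The stops surround it, with the high bar at row 38 and the ledge at row 210. The fastener wing runs from (172,95) to (148,175), and the index line is at (126,131). I'll measure the frame and wing from the depth cloud.

```bash
cat > seat.py <<'E'
from h import *
import sys
def frame(psi):
    s,k=np.sin(.3),np.cos(.3);C,S=np.cos(psi),np.sin(psi)
    return np.array([[C*k,-S,-C*s],[S*k,C,-S*s],[s,0,k]])
def rect(mask):
    v,u=np.nonzero(mask);return u,v
if __name__=='__main__':
    f=sys.argv[1];im,d,c=load(f);P=cloud(c,d);o=np.array([.616,-.132,.108]);psi=.23
    for it in range(4):
        F=frame(psi);L=(P-o)@F
        face=(abs(L[...,2])<.004)&(d>0)&(abs(L[...,0])<.12)&(L[...,1]>-.12)&(L[...,1]<.17)
        A=np.c_[L[face][:,:2],np.ones(face.sum())];co=np.linalg.lstsq(A,L[face][:,2],rcond=None)[0]
        st=(L[...,2]>.0105)&(L[...,2]<.0135)&(abs(L[...,0])<.1)&(L[...,1]>-.075)&(L[...,1]<.075)
        S=L[st][:,:2].astype(np.float32)
        hi=S[(S[:,0]>.066)&(abs(S[:,1])<.05)];lo=S[(S[:,0]<-.066)&(abs(S[:,1])<.05)];l=S[(S[:,1]>.05)&(abs(S[:,0])<.068)];r=S[(S[:,1]<-.05)&(abs(S[:,0])<.068)]
        e=lambda a,i,q:np.percentile(a[:,i],q)
        print('plane',co.round(4),'hi x',e(hi,0,3),e(hi,0,97),'lo x',e(lo,0,3),e(lo,0,97),'l y',e(l,1,3),e(l,1,97),'r y',e(r,1,3),e(r,1,97),len(hi),len(lo),len(l),len(r))
        sl=[np.polyfit(hi[:,1],hi[:,0],1)[0],np.polyfit(lo[:,1],lo[:,0],1)[0]];print('slopes',sl)
        dx=(e(hi,0,3)+e(lo,0,97))/2;dy=(e(l,1,3)+e(r,1,97))/2
        psi-=np.mean(sl);o=o+F@np.array([dx,dy,0])*.8+F@[0,0,co[2]]
    print('o',o.round(4),'psi',round(psi,4))
    F=frame(psi);L=(P-o)@F
    w=(L[...,2]>.042)&(L[...,2]<.05)&(np.hypot(L[...,0],L[...,1]-.084)<.04)
    W=L[w];m=cv2.minAreaRect(W[:,:2].astype(np.float32)*1000);print('wing',w.sum(),W.mean(0).round(4),m)
    t=(L[...,2]>.016)&(L[...,2]<.0225)&(np.hypot(L[...,0],L[...,1]-.084)<.05);print('tongue',t.sum(),L[t].mean(0).round(4))
    np.savez('seat.npz',o=o,psi=psi,F=F)
E
python3 seat.py pics/w1.npz
```

```text
plane [0.0012 0.0066 0.0012] hi x 0.06978997 0.07795807 lo x -0.078411564 -0.06940317 l y 0.051219232 0.06115526 r y -0.06602508 -0.056598134 1232 691 469 755
slopes [np.float64(-0.01714065822248602), np.float64(-0.02248967505654451)]
plane [0.001  0.0007 0.    ] hi x 0.06979372 0.07739537 lo x -0.078145295 -0.069944024 l y 0.054535884 0.062369686 r y -0.06311006 -0.055309672 1848 751 883 849
slopes [np.float64(-0.0020890209538785556), np.float64(-0.004419882903530688)]
plane [ 0.001  -0.0003 -0.    ] hi x 0.06986173 0.07745232 lo x -0.07804899 -0.069860145 l y 0.05481178 0.06265685 r y -0.062799625 -0.05509837 1847 752 881 850
slopes [np.float64(0.0011455557796937492), np.float64(-0.0008121329480072338)]
plane [ 0.001  -0.0002 -0.    ] hi x 0.069864474 0.077453226 lo x -0.0780507 -0.06986587 l y 0.054929025 0.0627724 r y -0.062687404 -0.054976467 1845 751 881 850
slopes [np.float64(0.0010932078689082452), np.float64(-0.0007410867761485023)]
o [ 0.6163 -0.1346  0.1092] psi 0.2527
wing 746 [0.0013 0.0828 0.0453] ((0.00661468505859375, 83.87969970703125), (10.55147933959961, 40.75160217285156), 65.94230651855469)
tongue 1078 [0.0138 0.075  0.0193]
```

>>> play_rows --moves '[[[0, 0, 0], [0.032, -0.142, 0], 0], [[0, 0, 0], [0.032, -0.142, 0], 0], [[0, 0, 0], [0.032, -0.142, 0], 0], [[0, 0, 0], [0.032, -0.142, 0], 0], [[0, 0, 0], [0.032, -0.142, 0], 0], [[0, 0, 0], [0.032, -0.142, 0], 0], [[0, 0, 0], [0.032, -0.142, 0], 0], [[0, 0, 0], [0.032, -0.142, 0], 0], [[0, 0, 0], [0.032, -0.142, 0], 0], [[0, 0, 0], [0.032, -0.142, 0], 0]]'

```text
t: 2.65
position: [0.5454, 0.2452, 0.4049]
ee_rot: [[0.951, 0.308, -0.007], [0.309, -0.951, 0.019], [-0.001, -0.02, -1.0]]
wrist_force: [-1.0, -0.7, -0.4]
gripper_width: 1.001
finger_force: 0.0
```

>>> play_rows --moves '[[[0, 0, -0.047], [0, 0, 0], 0], [[0, 0, -0.047], [0, 0, 0], 0], [[0, 0, -0.047], [0, 0, 0], 0], [[0, 0, -0.047], [0, 0, 0], 0], [[0, 0, -0.047], [0, 0, 0], 0], [[0, 0, -0.047], [0, 0, 0], 0], [[0, 0, -0.047], [0, 0, 0], 0], [[0, 0, -0.047], [0, 0, 0], 0], [[0, 0, -0.047], [0, 0, 0], 0], [[0, 0, -0.047], [0, 0, 0], 0]]'

```text
t: 3.65
position: [0.5463, 0.2422, 0.4048]
ee_rot: [[-0.218, 0.976, -0.006], [0.976, 0.218, 0.018], [0.019, -0.002, -1.0]]
wrist_force: [-0.4, -1.1, -0.2]
gripper_width: 1.004
finger_force: 0.0
```

>>> play_rows --moves '[[[0, 0, -0.047], [0, 0, 0], 0], [[0, 0, -0.047], [0, 0, 0], 0], [[0, 0, -0.047], [0, 0, 0], 0], [[0, 0, -0.047], [0, 0, 0], 0], [[0, 0, -0.047], [0, 0, 0], 0], [[0, 0, -0.047], [0, 0, 0], 0], [[0, 0, -0.047], [0, 0, 0], 0], [[0, 0, -0.047], [0, 0, 0], 0], [[0, 0, -0.047], [0, 0, 0], 0], [[0, 0, -0.047], [0, 0, 0], 0]]'

```text
t: 4.65
position: [0.5463, 0.2422, 0.4048]
ee_rot: [[-0.992, -0.125, -0.006], [-0.126, 0.992, 0.018], [0.004, 0.018, -1.0]]
wrist_force: [0.5, 0.5, 0.2]
gripper_width: 0.998
finger_force: 0.0
```

>>> play_rows --moves '[[[0, 0, -0.047], [0, 0, 0], 0], [[0, 0, -0.047], [0, 0, 0], 0], [[0, 0, -0.047], [0, 0, 0], 0], [[0, 0, -0.014], [0, 0, 0], 0], [[0, 0, 0], [0, 0, 0], 0]]'

```text
t: 5.15
position: [0.5463, 0.2424, 0.4048]
ee_rot: [[-0.822, -0.57, -0.006], [-0.57, 0.821, 0.018], [-0.005, 0.018, -1.0]]
wrist_force: [0.6, -0.4, 0.4]
gripper_width: 1.002
finger_force: 0.0
```

```bash
python3 - <<'E'
from h import *
im,d,c,s=snap('wrist','w2')
print(s['t'],s['position'],s['ee_rot'].round(3),s['q'].round(3))
P=cloud(c,d);Z=P[...,2]
near=(np.hypot(P[...,0]-.536,P[...,1]-.271)<.1)&(d>0)
t=Z[(Z<.01)&near];print('table',np.percentile(t,[5,50,95]))
z0=np.median(P[near&(Z<.003)][:,2])
b=near&(Z-z0>.032)&(Z-z0<.045)
for m,st,ce in blobs(b,60):
    r=cv2.minAreaRect(P[m][:,:2].astype(np.float32)*1000);q=cv2.boxPoints(r);print('bar',st,r,P[m].mean(0))
hsv=cv2.cvtColor(im,cv2.COLOR_BGR2HSV)
p=near&(Z-z0>.004)&(Z-z0<.009)&(hsv[...,1]<70)
p=cv2.morphologyEx(p.astype(np.uint8),cv2.MORPH_OPEN,np.ones((5,5)))>0
for m,st,ce in blobs(p,300):
    r=cv2.minAreaRect(P[m][:,:2].astype(np.float32)*1000);print('plate',st,r)
E
```

```text
5.15 [0.54625566 0.24243306 0.40481903] [[-0.822 -0.57  -0.006]
 [-0.57   0.821  0.018]
 [-0.005  0.018 -1.   ]] [ 0.307  0.425  0.153  1.299  0.019 -0.299]
table [1.54722997e-05 1.84517801e-03 7.95310766e-03]
bar [294 153  14  68 701] ((534.1343994140625, 269.2110290527344), (79.31910705566406, 12.134472846984863), 31.876739501953125) [0.53288994 0.26814682 0.03879538]
plate [ 258  128   85  104 7052] ((534.473388671875, 269.49981689453125), (129.84449768066406, 99.93938446044922), 31.824371337890625)
```

View pics/w2.png

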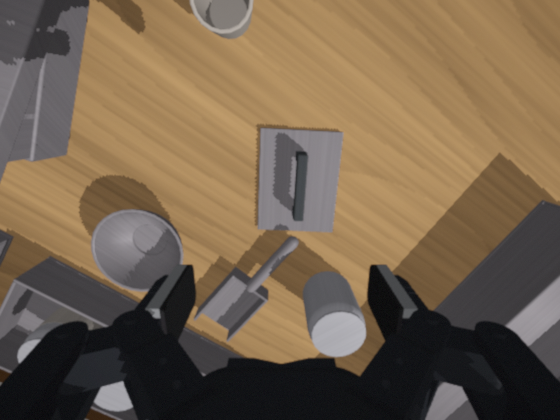

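The wrist view shows the cover at (300,180), its bar between rows 153 and 220. The scoop's handle end (290,243) and the tin (335,310) are both clear of it.

```bash
cat >> h.py <<'E'
from scipy.spatial.transform import Rotation as Ro
def down(yaw): # tool down, x at yaw
    x=np.array([np.cos(yaw),np.sin(yaw),0]);z=np.array([0,0,-1.]);return np.stack([x,np.cross(z,x),z],1)
def plan(p,R):
    from plant import arm
    s=arm.get_state();r=Ro.from_matrix(s['ee_rot'].T@R).as_rotvec()
    dp=np.asarray(p)-s['position']
    print('t',s['t'],'turn share',(r/np.pi).round(4),'rows>=',np.linalg.norm(r)/.15,'| shift first',(s['ee_rot'].T@dp/.3).round(4),'| turn first',(R.T@dp/.3).round(4),'rows>=',np.linalg.norm(dp)/.05)
E
python3 - <<'E'
from h import *
plan([.5344,.2694,.26],down(.556+np.pi))
E
```

```text
t 5.2 turn share [0.0059 0.0014 0.016 ] rows>= 0.35779957707638194 | shift first [-0.0159  0.0869  0.4845] | turn first [-0.0134  0.0965  0.4828] rows>= 2.9549561662497252
```

>>> play_rows --moves '[[[0.006, 0.0014, 0.016], [0, 0, 0], 0.5], [[0, 0, 0], [-0.003, 0.024, 0.12], 0.5], [[0, 0, 0], [-0.003, 0.024, 0.12], 0.5], [[0, 0, 0], [-0.003, 0.024, 0.12], 0.5], [[0, 0, 0], [-0.003, 0.024, 0.12], 0.5], [[0, 0, 0], [0, 0, 0], 0.5], [[0, 0, 0], [0, 0, 0], 0.5]]'

```text
t: 5.9
position: [0.5338, 0.2698, 0.261]
ee_rot: [[-0.848, -0.53, -0.001], [-0.53, 0.848, -0.001], [0.001, -0.0, -1.0]]
wrist_force: [0.4, 0.8, 1.1]
gripper_width: 0.5
finger_force: 0.0
```

```bash
python3 - <<'E'
from h import *
plan([.5344,.2694,.188],down(.556+np.pi))
E
```

```text
t 5.9 turn share [-0.0001 -0.0003  0.0007] rows>= 0.01582090200009553 | shift first [-0.0012 -0.0022  0.2433] | turn first [-0.0009 -0.0022  0.2433] rows>= 1.4596302342281646
```

>>> play_rows --moves '[[[0, 0, 0], [-0.001, -0.002, 0.07], 0.5], [[0, 0, 0], [0, 0, 0.07], 0.5], [[0, 0, 0], [0, 0, 0.06], 0.5], [[0, 0, 0], [0, 0, 0.043], 0.5], [[0, 0, 0], [0, 0, 0], 0.7], [[0, 0, 0], [0, 0, 0], 1], [[0, 0, 0], [0, 0, 0], 1], [[0, 0, 0], [0, 0, 0], 1], [[0, 0, 0], [0, 0, 0], 1], [[0, 0, 0], [0, 0, 0], 1]]' --squeeze 50

```text
t: 6.9
position: [0.5355, 0.2703, 0.1896]
ee_rot: [[-0.848, -0.53, 0.004], [-0.53, 0.848, 0.001], [-0.003, -0.001, -1.0]]
wrist_force: [0.2, -1.4, 6.0]
gripper_width: 0.123
finger_force: 51.0
```

>>> play_rows --moves '[[[0, 0, 0], [0, 0, -0.03], 1], [[0, 0, 0], [0, 0, -0.08], 1], [[0, 0, 0], [0, 0, -0.12], 1], [[0, 0, 0], [0, 0, -0.12], 1], [[0, 0, 0], [0, 0, -0.12], 1], [[0, 0, 0], [0, 0, -0.12], 1], [[0, 0, 0], [0, 0, -0.08], 1], [[0, 0, 0], [0, 0, 0], 1]]'

```text
t: 7.7
position: [0.5352, 0.2706, 0.393]
ee_rot: [[-0.848, -0.531, 0.007], [-0.531, 0.848, 0.003], [-0.008, -0.001, -1.0]]
wrist_force: [0.3, -0.1, -4.3]
gripper_width: 0.128
finger_force: 49.7
```

```bash
python3 - <<'E'
from h import *
im,d,c,s=snap('wrist','w3');print(s['position'],s['ee_rot'].round(3),s['wrist_force'],s['torque'])
z=np.load('seat.npz');F=z['F'];o=z['o'];R=np.stack([-F[:,0],F[:,1],-F[:,2]],1)
plan(o+F@[0,0,.031+.155+.08],R)
# cover plate in tool frame
P=cloud(c,d);L=(P-s['position'])@s['ee_rot'];hsv=cv2.cvtColor(im,cv2.COLOR_BGR2HSV)
m=(d>0)&(L[...,2]>.176)&(L[...,2]<.19)&(abs(L[...,0])<.09)&(abs(L[...,1])<.08)
m=cv2.morphologyEx(m.astype(np.uint8),cv2.MORPH_OPEN,np.ones((5,5)))>0
Q=L[m];print(m.sum(),Q.min(0),Q.max(0),cv2.minAreaRect(Q[:,:2].astype(np.float32)*1000))
A=np.c_[Q[:,:2],np.ones(len(Q))];print('plane',np.linalg.lstsq(A,Q[:,2],rcond=None)[0])
E
```

```text
[0.53521627 0.27059067 0.39300831] [[-0.848 -0.531  0.007]
 [-0.531  0.848  0.003]
 [-0.008 -0.001 -1.   ]] [ 0.27807602 -0.13801554 -4.34882235] [ 0.01366617 -0.07768257  0.04373089]
t 7.75 turn share [ 0.0146 -0.0935  0.0968] rows>= 2.8362798362459674 | shift first [ 0.7359 -1.2094  0.0877] | turn first [ 0.3478 -1.375  -0.0137] rows>= 8.51033753874745
24321 [-0.06255823 -0.05003162  0.17603531] [0.06702168 0.05040418 0.1878399 ] ((2.1919517517089844, 0.11977767944335938), (129.53004455566406, 100.43670654296875), 0.08646304160356522)
plane [-9.00224253e-05  5.28678851e-04  1.82417733e-01]
```

View pics/w3.png

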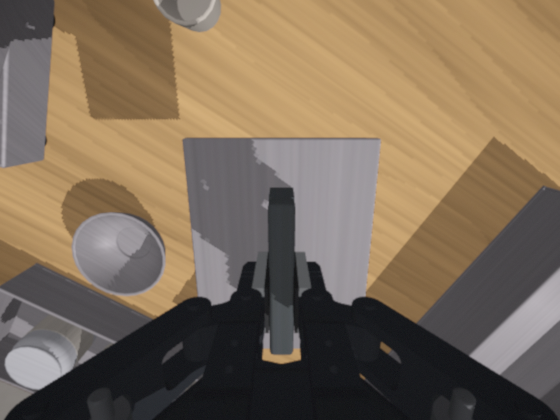

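The cover is held squarely: its far edge is at row 138 and the bar between the pads at column 281. The cover's centre sits 2 mm along tool x from the grasp axis.

```bash
cat >> h.py <<'E'
def seatpose(x,y,h,tc=(.0022,.0001,.1884)):
    z=np.load('seat.npz');F=z['F'];R=np.stack([-F[:,0],F[:,1],-F[:,2]],1)
    return z['o']+F@[x,y,h]-R@np.array(tc),R
E
python3 - <<'E'
from h import *
plan(*seatpose(0,0,.07))
E
```

```text
t 7.75 turn share [ 0.0146 -0.0935  0.0968] rows>= 2.8362798362459674 | shift first [ 0.7223 -1.214   0.1098] | turn first [ 0.3405 -1.3753  0.0116] rows>= 8.501485102470248
```

>>> play_rows --moves '[[[0.0037, -0.0234, 0.0242], [0, 0, 0], 1], [[0.0037, -0.0234, 0.0242], [0, 0, 0], 1], [[0.0037, -0.0234, 0.0242], [0, 0, 0], 1], [[0.0037, -0.0234, 0.0242], [0, 0, 0], 1], [[0, 0, 0], [0.02, -0.08, 0], 1], [[0, 0, 0], [0.029, -0.115, 0], 1], [[0, 0, 0], [0.029, -0.115, 0], 1], [[0, 0, 0], [0.029, -0.115, 0], 1], [[0, 0, 0], [0.029, -0.115, 0], 1], [[0, 0, 0], [0.029, -0.115, 0], 1]]'

```text
t: 8.75
position: [0.5359, 0.0667, 0.3712]
ee_rot: [[-0.927, -0.25, 0.278], [-0.24, 0.968, 0.072], [-0.287, 0.0, -0.958]]
wrist_force: [-0.0, -0.4, -4.0]
gripper_width: 0.129
finger_force: 49.7
```

>>> play_rows --moves '[[[0, 0, 0], [0.029, -0.115, 0], 1], [[0, 0, 0], [0.029, -0.115, 0], 1], [[0, 0, 0], [0.029, -0.115, 0], 1], [[0, 0, 0], [0.029, -0.115, 0], 1], [[0, 0, 0], [0.029, -0.115, 0], 1], [[0, 0, 0], [0.02, -0.08, 0], 1], [[0, 0, 0], [0.01, -0.06, 0], 1], [[0, 0, 0], [0, 0, 0], 1], [[0, 0, 0], [0, 0, 0], 1]]'

```text
t: 9.65
position: [0.5417, -0.1518, 0.357]
ee_rot: [[-0.927, -0.249, 0.28], [-0.238, 0.968, 0.074], [-0.289, 0.002, -0.957]]
wrist_force: [0.0, -0.1, -4.2]
gripper_width: 0.125
finger_force: 49.7
```

```bash
python3 - <<'E'
from h import *
from plant import arm
s=arm.get_state();print(s['q'].round(3))
plan(*seatpose(0,0,.03))
E
```

```text
[-0.432  0.247 -0.251  0.844  0.186 -0.662]
t 9.65 turn share [ 0.0007 -0.0021 -0.0004] rows>= 0.04689627134128829 | shift first [-0.0082 -0.0072  0.1364] | turn first [-0.0073 -0.0069  0.1365] rows>= 0.8210193827767955
```

>>> play_rows --moves '[[[0.0007, -0.002, 0], [-0.004, -0.003, 0.04], 1], [[0, 0, 0], [-0.003, -0.004, 0.05], 1], [[0, 0, 0], [0, 0, 0.045], 1], [[0, 0, 0], [0, 0, 0], 1], [[0, 0, 0], [0, 0, 0], 1]]'

```text
t: 10.15
position: [0.5563, -0.1497, 0.3206]
ee_rot: [[-0.924, -0.251, 0.288], [-0.24, 0.968, 0.073], [-0.297, -0.002, -0.955]]
wrist_force: [0.2, -0.5, -3.3]
gripper_width: 0.125
finger_force: 49.7
```

```bash
cat > rel.py <<'E'
from h import *
import sys
im,d,c,s=snap('wrist',sys.argv[1]);z=np.load('seat.npz');F=z['F'];o=z['o']
P=cloud(c,d);L=(P-o)@F;ok=d>0
print('t',s['t'],'pred cover',((s['position']+s['ee_rot']@[.0022,.0001,.1884]-o)@F).round(4))
f=ok&(abs(L[...,2])<.004)&(abs(L[...,0])<.095)&(L[...,1]>-.1)&(L[...,1]<.15)
print('face z',np.median(L[f][:,2]),f.sum())
st=ok&(L[...,2]>.009)&(L[...,2]<.0145)
lo=L[st&(L[...,0]<-.06)&(L[...,0]>-.085)&(abs(L[...,1])<.05)];print('ledge x',len(lo),np.percentile(lo[:,0],[3,50,97]) if len(lo) else '')
for n,a,b in(('l',.05,.07),('r',-.07,-.05)):
    q=L[st&(L[...,1]>a)&(L[...,1]<b)&(abs(L[...,0])<.068)];print(n,len(q),np.percentile(q[:,1],[3,50,97]) if len(q) else '')
hz=float(sys.argv[2])
m=ok&(abs(L[...,2]-hz-.006)<.004)&(abs(L[...,0])<.08)&(abs(L[...,1])<.06)
m=cv2.morphologyEx(m.astype(np.uint8),cv2.MORPH_OPEN,np.ones((5,5)))>0
Q=L[m];print('cover',len(Q),cv2.minAreaRect(Q[:,:2].astype(np.float32)*1000) if len(Q) else '', np.median(Q[:,2]),np.linalg.lstsq(np.c_[Q[:,:2],np.ones(len(Q))],Q[:,2],rcond=None)[0].round(4))
plan(*seatpose(0,0,.008))
E
python3 rel.py w4 .03
```

```text
t 10.15 pred cover [0.0014 0.0003 0.0319]
face z 0.0001988975883973732 48314
ledge x 2622 [-0.0788907  -0.07513537 -0.0713268 ]
l 762 [0.0557398  0.0606224  0.06340929]
r 686 [-0.06230689 -0.0598325  -0.05459407]
cover 24320 ((1.8906135559082031, 0.23659133911132812), (129.9159393310547, 100.83518981933594), 0.030817171558737755) 0.03787684977025792 [ 0.0005 -0.0022  0.0379]
t 10.2 turn share [-0.0008  0.0009  0.0004] rows>= 0.026743257536248854 | shift first [0.0057 0.0001 0.0819] | turn first [ 0.0054 -0.0001  0.082 ] rows>= 0.4928596961606403
```

View pics/w4.png

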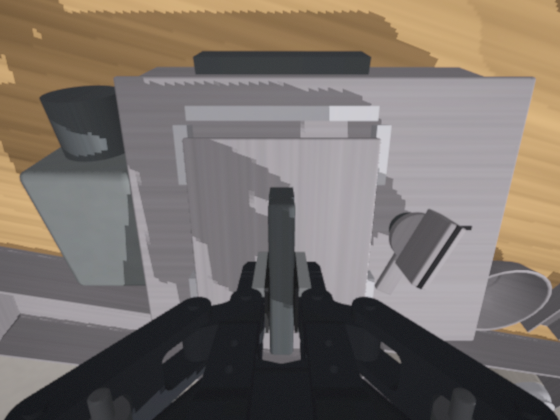

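The view shows the cover between the guides with its low edge at row 138 and the ledge at rows 107–120. It needs about 2 mm toward the ledge, and is otherwise aligned. The fastener is at (432,245).

>>> play_rows --moves '[[[0, 0, 0], [0.007, -0.0005, 0.02], 1], [[0, 0, 0], [0, 0, 0.025], 1], [[0, 0, 0], [0, 0, 0.02], 1], [[0, 0, 0], [0, 0, 0.015], 1], [[0, 0, 0], [0, 0, 0.011], 1], [[0, 0, 0], [0, 0, 0], 1], [[0, 0, 0], [0, 0, 0], 1]]'

```text
t: 10.9
position: [0.5629, -0.1496, 0.2948]
ee_rot: [[-0.924, -0.249, 0.29], [-0.239, 0.968, 0.072], [-0.299, -0.003, -0.954]]
wrist_force: [-0.7, 0.3, -4.4]
gripper_width: 0.128
finger_force: 49.9
```

```bash
python3 rel.py w5 .005; python3 -c "
from plant import arm;s=arm.get_state();print(s['wrist_force'],s['torque'],s['q'].round(3))"
```

```text
t 10.9 pred cover [ 0.0003 -0.0017  0.0053]
face z 0.00020922061286761997 61296
ledge x 5325 [-0.07886279 -0.0733466  -0.06044616]
l 1303 [0.05529627 0.05923741 0.06338818]
r 1594 [-0.06213112 -0.05653808 -0.05013804]
cover 30429 ((-1.3046112060546875, -0.02020263671875), (119.97161865234375, 155.22715759277344), 89.96238708496094) 0.01138670133293855 [-0.0036 -0.0007  0.0113]
t 10.95 turn share [-0.0011  0.0011  0.0001] rows>= 0.03304558065395303 | shift first [-0.001   0.0036 -0.0085] | turn first [-0.001   0.0036 -0.0085] rows>= 0.055646269999467174
[-0.09523815 -0.50958455 -2.95474917] [-0.03871087  0.58050134  0.02330725] [-0.412  0.325 -0.317  0.685  0.183 -0.642]
```

>>> play_rows --moves '[[[0, 0, 0], [0, 0.004, 0.004], 1], [[0, 0, 0], [0, 0, 0], 1], [[0, 0, 0], [0, 0, 0], 0.9], [[0, 0, 0], [0, 0, 0], 0.7], [[0, 0, 0], [0, 0, 0], 0.5], [[0, 0, 0], [0, 0, 0], 0.4], [[0, 0, 0], [0, 0, 0], 0.4], [[0, 0, 0], [0, 0, 0], 0.4]]'

```text
t: 11.75
position: [0.5631, -0.1483, 0.2937]
ee_rot: [[-0.924, -0.249, 0.29], [-0.239, 0.968, 0.072], [-0.299, -0.003, -0.954]]
wrist_force: [0.3, 0.7, -0.4]
gripper_width: 0.607
finger_force: 0.0
```

>>> play_rows --moves '[[[0, 0, 0], [0, 0, -0.04], 0.4], [[0, 0, 0], [0, 0, -0.08], 0.4], [[0, 0, 0], [0, 0, -0.08], 0.4], [[0, 0, 0], [0, 0, -0.08], 0.4], [[0, 0, 0], [0, 0, -0.04], 0.4], [[0, 0, 0], [0, 0, 0], 0.4]]'

```text
t: 12.35
position: [0.5355, -0.1557, 0.3879]
ee_rot: [[-0.923, -0.249, 0.294], [-0.239, 0.969, 0.069], [-0.302, -0.006, -0.953]]
wrist_force: [1.0, 0.0, 1.0]
gripper_width: 0.601
finger_force: 0.0
```

```bash
python3 - <<'E'
from h import *
im,d,c,s=snap('wrist','w6');z=np.load('seat.npz');F=z['F'];o=z['o']
P=cloud(c,d);L=(P-o)@F;ok=d>0
print(s['t'],s['q'].round(3))
m=ok&(L[...,2]>.0075)&(L[...,2]<.0112)&(abs(L[...,0])<.068)&(abs(L[...,1])<.055)
m=cv2.morphologyEx(m.astype(np.uint8),cv2.MORPH_OPEN,np.ones((5,5)))>0
Q=L[m];print('cover',len(Q),cv2.minAreaRect(Q[:,:2].astype(np.float32)*1000),np.linalg.lstsq(np.c_[Q[:,:2],np.ones(len(Q))],Q[:,2],rcond=None)[0].round(4))
b=ok&(L[...,2]>.036)&(L[...,2]<.048)&(abs(L[...,0])<.05)&(abs(L[...,1])<.02);Q=L[b];print('bar',cv2.minAreaRect(Q[:,:2].astype(np.float32)*1000),np.median(Q[:,2]))
w=ok&(L[...,2]>.0425)&(L[...,2]<.05)&(np.hypot(L[...,0],L[...,1]-.084)<.035)
W=L[w];m=cv2.minAreaRect(W[:,:2].astype(np.float32)*1000);print('wing',w.sum(),m,np.median(W[:,2]))
E
```

```text
12.35 [-0.444  0.214 -0.215  0.899  0.19  -0.673]
cover 13910 ((1.4453887939453125, -0.8041648864746094), (129.5481414794922, 100.25001525878906), 0.024509424343705177) [ 0.0011 -0.0001  0.0097]
bar ((1.078643798828125, -0.7771377563476562), (11.823941230773926, 79.73413848876953), 89.61112976074219) 0.041511391550845114
wing 725 ((-1.1039609909057617, 84.25276947021484), (11.075898170471191, 40.02448272705078), 65.65591430664062) 0.04575947008975984
```

View pics/w6.png

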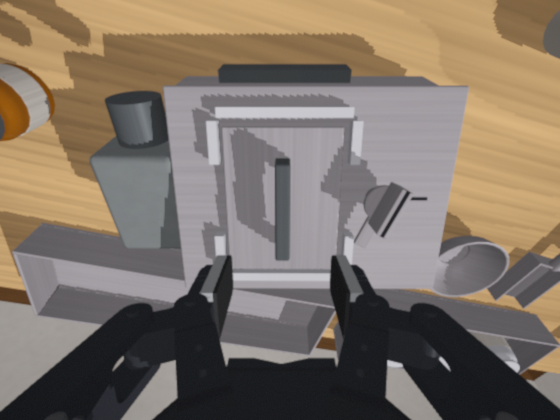

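The cover now lies inside the stops, with its plate around (283,195) and its bar at (282,210). Its top is 9.7 mm above the face, so it is resting on the seal as expected. The wing at (387,208) reads 0.425 rad. Next I'll grip the fastener.

```bash
cat >> h.py <<'E'
def fpose(th,h,x=-.0005,y=.084):
    z=np.load('seat.npz');F=z['F'];xx=-(np.cos(th)*F[:,0]-np.sin(th)*F[:,1]);zz=-F[:,2]
    return z['o']+F@[x,y,h],np.stack([xx,np.cross(zz,xx),zz],1)
E
python3 - <<'E'
from h import *
plan(*fpose(.425,.245))
E
```

```text
t 12.4 turn share [-0.0011  0.0019  0.1354] rows>= 2.8363202860456442 | shift first [0.0087 0.2803 0.1464] | turn first [0.1226 0.2514 0.1478] rows>= 1.8982205797521057
```

>>> play_rows --moves '[[[0, 0, 0], [0.003, 0.09, 0], 0.4], [[0, 0, 0], [0.003, 0.1, 0.01], 0.4], [[0, 0, 0], [0.003, 0.09, 0.03], 0.4], [[0, 0.001, 0.034], [0, 0, 0.05], 0.4], [[-0.001, 0.001, 0.034], [0, 0, 0.055], 0.4], [[0, 0, 0.034], [0, 0, 0], 0.4], [[0, 0, 0.033], [0, 0, 0], 0.4], [[0, 0, 0], [0, 0, 0], 0.4], [[0, 0, 0], [0, 0, 0], 0.4]]'

```text
t: 13.3
position: [0.524, -0.0712, 0.3416]
ee_rot: [[-0.947, 0.151, 0.282], [0.178, 0.981, 0.074], [-0.266, 0.121, -0.956]]
wrist_force: [0.1, -0.2, -0.3]
gripper_width: 0.602
finger_force: 0.0
```

```bash
python3 - <<'E'
from h import *
im,d,c,s=snap('wrist','w7');z=np.load('seat.npz');F=z['F'];o=z['o']
P=cloud(c,d);L=(P-o)@F
w=(d>0)&(L[...,2]>.0425)&(L[...,2]<.05)&(np.hypot(L[...,0],L[...,1]-.084)<.035)
W=L[w];print('wing',w.sum(),cv2.minAreaRect(W[:,:2].astype(np.float32)*1000))
plan(*fpose(.425,.197))
E
```

```text
wing 956 ((-1.1832523345947266, 84.4682388305664), (9.508105278015137, 40.459320068359375), 66.19363403320312)
t 13.35 turn share [-0.0001 -0.0011  0.0009] rows>= 0.030163957114963804 | shift first [-0.004   0.0002  0.1566] | turn first [-3.500e-03  1.000e-04  1.566e-01] rows>= 0.9398781226022362
```

>>> play_rows --moves '[[[0, -0.001, 0.001], [-0.003, 0, 0.04], 0.4], [[0, 0, 0], [0, 0, 0.05], 0.4], [[0, 0, 0], [0, 0, 0.04], 0.4], [[0, 0, 0], [0, 0, 0.026], 0.4], [[0, 0, 0], [0, 0, 0], 0.6], [[0, 0, 0], [0, 0, 0], 1], [[0, 0, 0], [0, 0, 0], 1], [[0, 0, 0], [0, 0, 0], 1], [[0, 0, 0], [0, 0, 0], 1], [[0, 0, 0], [0, 0, 0], 1]]' --squeeze 40

```text
t: 14.35
position: [0.5387, -0.0681, 0.2989]
ee_rot: [[-0.945, 0.155, 0.288], [0.183, 0.98, 0.073], [-0.271, 0.122, -0.955]]
wrist_force: [-2.0, 1.3, 4.3]
gripper_width: 0.107
finger_force: 43.6
```

```bash
python3 - <<'E'
from h import *
from plant import arm
s=arm.get_state();print(s['wrist_force'],s['torque'],s['q'].round(3))
plan(*fpose(1.571,.197))
E
```

```text
[-1.98662314  1.32125593  4.29757931] [0.16940448 0.26614803 0.12215528] [-0.281  0.241 -0.425  0.642  0.151 -0.087]
t 14.35 turn share [3.000e-04 6.000e-04 3.642e-01] rows>= 7.6286986433872634 | shift first [ 0.0021 -0.0003  0.0049] | turn first [ 0.0006 -0.0021  0.0049] rows>= 0.03227659041712029
```

>>> play_rows --moves '[[[0, 0, 0.03], [0, 0, 0], 1], [[0, 0, 0.042], [0, 0, 0], 1], [[0, 0, 0.042], [0, 0, 0], 1], [[0, 0, 0.042], [0, 0, 0], 1], [[0, 0, 0.042], [0, 0, 0], 1], [[0, 0, 0.042], [0, 0, 0], 1], [[0, 0, 0.042], [0, 0, 0], 1], [[0, 0, 0.042], [0, 0, 0], 1], [[0, 0, 0.03], [0, 0, 0], 1], [[0, 0, 0.01], [0, 0, 0], 1]]'

```text
t: 15.35
position: [0.5379, -0.0688, 0.2985]
ee_rot: [[-0.246, 0.926, 0.286], [0.969, 0.236, 0.07], [-0.002, 0.294, -0.956]]
wrist_force: [-5.4, -2.8, 6.9]
gripper_width: 0.106
finger_force: 44.1
```

>>> play_rows --moves '[[[0, 0, 0], [0, 0, 0], 1], [[0, 0, 0], [0, 0, 0], 1], [[0, 0, 0], [0, 0, 0], 1]]'

```text
t: 15.65
position: [0.5379, -0.0689, 0.2985]
ee_rot: [[-0.248, 0.926, 0.286], [0.969, 0.238, 0.07], [-0.003, 0.294, -0.956]]
wrist_force: [-5.0, -2.8, 6.1]
gripper_width: 0.109
finger_force: 44.1
```

```bash
python3 - <<'E'
from h import *
from plant import arm
s=arm.get_state();print(s['wrist_force'],s['torque'],s['q'].round(3))
plan(*fpose(1.571,.197))
E
```

```text
[-4.96919746 -2.82961369  6.13902573] [-0.4259011   0.97116605 -0.15480203] [-0.282  0.241 -0.426  0.643  0.148  1.057]
t 15.65 turn share [-0.0004  0.0011 -0.0002] rows>= 0.02466908568753865 | shift first [0.0025 0.0015 0.0048] | turn first [0.0024 0.0015 0.0048] rows>= 0.03352956004241353
```

>>> play_rows --moves '[[[0, 0, 0], [0, 0, 0], 0.9], [[0, 0, 0], [0, 0, 0], 0.7], [[0, 0, 0], [0, 0, 0], 0.5], [[0, 0, 0], [0, 0, 0], 0.4], [[0, 0, 0], [0, 0, -0.04], 0.4], [[0, 0, 0], [0, 0, -0.08], 0.4], [[0, 0, 0], [0, 0, -0.1], 0.4], [[0, 0, 0], [0, 0, -0.1], 0.4], [[0, 0, 0], [0, 0, 0], 0.4], [[0, 0, 0], [0, 0, 0], 0.4]]'

```text
t: 16.65
position: [0.5112, -0.0753, 0.3913]
ee_rot: [[-0.25, 0.924, 0.289], [0.968, 0.239, 0.072], [-0.002, 0.298, -0.954]]
wrist_force: [0.6, -0.3, -1.0]
gripper_width: 0.6
finger_force: 0.0
```

```bash
python3 - <<'E'
from h import *
im,d,c,s=snap('wrist','w8');z=np.load('seat.npz');F=z['F'];o=z['o']
P=cloud(c,d);L=(P-o)@F;ok=d>0
w=ok&(L[...,2]>.0425)&(L[...,2]<.05)&(np.hypot(L[...,0],L[...,1]-.084)<.035)
W=L[w];print('wing',w.sum(),cv2.minAreaRect(W[:,:2].astype(np.float32)*1000))
i=ok&(abs(L[...,2])<.004)&(abs(L[...,0])<.012)&(L[...,1]>.1)&(L[...,1]<.135)&(im.max(2)<45)
if i.sum(): print('index',i.sum(),cv2.minAreaRect(L[i][:,:2].astype(np.float32)*1000))
m=ok&(L[...,2]>.0075)&(L[...,2]<.0112)&(abs(L[...,0])<.068)&(abs(L[...,1])<.055)
Q=L[m];print('cover',len(Q),Q[:,:2].min(0),Q[:,:2].max(0),np.linalg.lstsq(np.c_[Q[:,:2],np.ones(len(Q))],Q[:,2],rcond=None)[0].round(4))
b=ok&(L[...,2]>.036)&(L[...,2]<.048)&(abs(L[...,0])<.06)&(abs(L[...,1])<.02);Q=L[b];print('bar',cv2.minAreaRect(Q[:,:2].astype(np.float32)*1000))
plan(*seatpose(.001,0,.07,(0,0,.186)))
E
```

```text
wing 616 ((-0.11622285842895508, 84.69000244140625), (40.333343505859375, 9.413641929626465), 89.5263671875)
index 22 ((-1.024859070777893, 118.70913696289062), (18.556188583374023, 0.010859878733754158), 89.81367492675781)
cover 7684 [-0.06299543 -0.05499106] [0.06690648 0.04982816] [ 0.0012 -0.0002  0.0096]
bar ((1.9073524475097656, -0.4261622428894043), (79.20066833496094, 13.306878089904785), 0.5400704741477966)
t 16.7 turn share [-0.      0.0005 -0.4999] rows>= 10.470182198942968 | shift first [-0.2798  0.0045  0.1272] | turn first [-0.0046 -0.28    0.1269] rows>= 1.8444913574943615
```

View pics/w8.png

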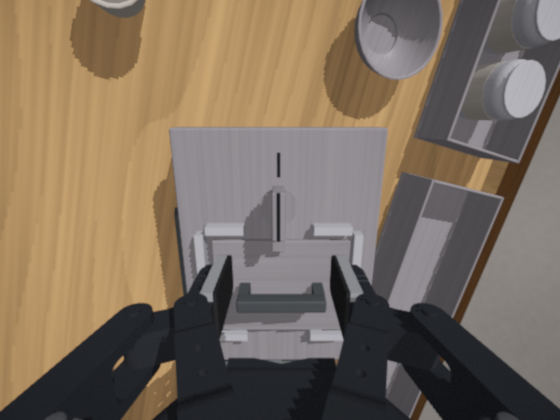

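The wing's slot is at column 279, rows 195–240, in line with the index line at (279,165), so the fastener is at the mark. The cover has not moved. Next I'll go back over the bar with the fingers shut and press.

>>> play_rows --moves '[[[0, 0, -0.046], [0, 0, 0], 0.6], [[0, 0, -0.046], [0, 0, 0], 0.8], [[0, 0, -0.046], [0, 0, 0], 1], [[0, 0, -0.046], [0, 0, 0], 1], [[0, 0, -0.046], [0, 0, 0], 1], [[0, 0, -0.046], [0, 0, 0], 1], [[0, 0, -0.046], [0, 0, 0], 1], [[0, 0, -0.046], [0, 0, 0], 1], [[0, 0, -0.046], [0, 0, 0], 1], [[0, 0, -0.046], [0, 0, 0], 1]]'

```text
t: 17.7
position: [0.5106, -0.0749, 0.3881]
ee_rot: [[-0.949, -0.138, 0.284], [-0.122, 0.99, 0.074], [-0.291, 0.036, -0.956]]
wrist_force: [-0.0, -0.0, -0.2]
gripper_width: -0.001
finger_force: 0.0
```

>>> play_rows --moves '[[[0, 0, -0.04], [0, 0, 0], 1], [[0, 0, 0], [-0.002, -0.07, 0], 1], [[0, 0, 0], [-0.002, -0.07, 0], 1], [[0, 0, 0], [0, -0.07, 0], 1], [[0, 0, 0], [0, -0.07, 0], 1], [[0, 0, 0], [0, 0, 0.06], 1], [[0, 0, 0], [0, 0, 0.06], 1], [[0, 0, 0], [0, 0, 0], 1], [[0, 0, 0], [0, 0, 0], 1]]'

```text
t: 18.6
position: [0.5429, -0.1532, 0.3547]
ee_rot: [[-0.926, -0.25, 0.284], [-0.239, 0.968, 0.075], [-0.294, 0.001, -0.956]]
wrist_force: [0.2, -0.2, 0.6]
gripper_width: -0.001
finger_force: 0.0
```

```bash
python3 - <<'E'
from h import *
from plant import arm
s=arm.get_state();F=np.load('seat.npz')['F'];print(s['wrist_force']@F,s['torque'],s['gripper_width'])
plan(*seatpose(.0015,-.0006,.0417,(0,0,.173)))
E
```

```text
[ 0.25778614 -0.27650452  0.50907629] [-0.07549721  0.26464649  0.0058508 ] -0.0010681117125544064
t 18.6 turn share [ 0.0004 -0.0006 -0.    ] rows>= 0.015102500661739541 | shift first [-0.0047 -0.0034  0.1406] | turn first [-0.0045 -0.0032  0.1406] rows>= 0.8442656823966149
```

>>> play_rows --moves '[[[0.0004, -0.0006, 0], [-0.0045, -0.003, 0.04], 1], [[0, 0, 0], [0, 0, 0.05], 1], [[0, 0, 0], [0, 0, 0.035], 1], [[0, 0, 0], [0, 0, 0.006], 1], [[0, 0, 0], [0, 0, 0.003], 1], [[0, 0, 0], [0, 0, 0.003], 1], [[0, 0, 0], [0, 0, 0], 1], [[0, 0, 0], [0, 0, 0], 1]]'

```text
t: 19.4
position: [0.5568, -0.1512, 0.3176]
ee_rot: [[-0.924, -0.25, 0.29], [-0.239, 0.968, 0.072], [-0.299, -0.003, -0.954]]
wrist_force: [0.0, 0.6, 0.3]
gripper_width: -0.005
finger_force: 0.0
```

```bash
cat > st.py <<'E'
from h import *
from plant import arm
s=arm.get_state();z=np.load('seat.npz');F=z['F'];print('force in frame',(s['wrist_force']@F).round(2),'tip in frame mm',((s['position']+s['ee_rot']@[0,0,.173]-z['o'])@F*1000).round(2))
plan(*seatpose(.0015,-.0006,.038,(0,0,.173)))
E
python3 st.py
```

```text
force in frame [0.3  0.6  0.27] tip in frame mm [ 3.1  -1.71 44.35]
t 19.4 turn share [-0.0009  0.001   0.0001] rows>= 0.027915860520371327 | shift first [0.0036 0.0022 0.0211] | turn first [0.0035 0.0021 0.0211] rows>= 0.12925012095498511
```

>>> play_rows --moves '[[[-0.0009, 0.001, 0], [0.0035, 0.002, 0.004], 1], [[0, 0, 0], [0, 0, 0.004], 1], [[0, 0, 0], [0, 0, 0.004], 1], [[0, 0, 0], [0, 0, 0.004], 1], [[0, 0, 0], [0, 0, 0], 1], [[0, 0, 0], [0, 0, 0], 1], [[0, 0, 0], [0, 0, 0], 1]]'

```text
t: 20.1
position: [0.5569, -0.1504, 0.3123]
ee_rot: [[-0.925, -0.25, 0.285], [-0.239, 0.968, 0.074], [-0.295, 0.001, -0.956]]
wrist_force: [-1.9, -0.7, 3.4]
gripper_width: -0.004
finger_force: 1.4
```

```bash
python3 st.py
```

```text
force in frame [-0.88 -0.2   3.81] tip in frame mm [ 1.19 -0.38 39.18]
t 20.1 turn share [ 0.0002 -0.0002  0.0001] rows>= 0.006029803271165525 | shift first [-0.0007 -0.0004  0.0039] | turn first [-0.0007 -0.0004  0.0039] rows>= 0.024137385858474084
```

>>> play_rows --moves '[[[0, 0, 0], [0, 0, 0.003], 1], [[0, 0, 0], [0, 0, 0.003], 1], [[0, 0, 0], [0, 0, 0.003], 1], [[0, 0, 0], [0, 0, 0], 1], [[0, 0, 0], [0, 0, 0], 1], [[0, 0, 0], [0, 0, 0], 1]]'

```text
t: 20.7
position: [0.5574, -0.1503, 0.3107]
ee_rot: [[-0.925, -0.25, 0.286], [-0.239, 0.968, 0.074], [-0.295, 0.0, -0.955]]
wrist_force: [-7.4, 0.4, 11.9]
gripper_width: -0.0
finger_force: 6.6
```

```bash
python3 st.py
```

```text
force in frame [-3.27  2.25 13.43] tip in frame mm [ 1.16 -0.41 37.51]
t 20.7 turn share [ 0.     -0.0002  0.    ] rows>= 0.0037449872326361564 | shift first [-0.0008 -0.0006 -0.0016] | turn first [-0.0008 -0.0006 -0.0016] rows>= 0.011392545290150196
```

>>> play_rows --moves '[[[0, 0, 0], [0, 0, 0.002], 1], [[0, 0, 0], [0, 0, 0], 1], [[0, 0, 0], [0, 0, 0], 1], [[0, 0, 0], [0, 0, 0], 1], [[0, 0, 0], [0, 0, 0], 1]]'

```text
t: 21.2
position: [0.5574, -0.1502, 0.3107]
ee_rot: [[-0.925, -0.25, 0.286], [-0.239, 0.968, 0.074], [-0.295, -0.0, -0.955]]
wrist_force: [-10.6, 1.0, 14.9]
gripper_width: 0.001
finger_force: 8.8
```

```bash
python3 st.py; python3 - <<'E'
from h import *
im,d,c,s=snap('wrist','w9');z=np.load('seat.npz');F=z['F'];o=z['o']
P=cloud(c,d);L=(P-o)@F;ok=d>0
m=ok&(L[...,2]>.003)&(L[...,2]<.009)&(abs(L[...,0])<.066)&(abs(L[...,1])<.05)
m=cv2.erode(cv2.morphologyEx(m.astype(np.uint8),cv2.MORPH_OPEN,np.ones((5,5))),np.ones((3,3)))>0
Q=L[m];print('cover',len(Q),cv2.minAreaRect(Q[:,:2].astype(np.float32)*1000),np.linalg.lstsq(np.c_[Q[:,:2],np.ones(len(Q))],Q[:,2],rcond=None)[0].round(4))
f=ok&(abs(L[...,2])<.003)&(L[...,1]>-.095)&(L[...,1]<.145)&(abs(L[...,0])<.09)
G=L[f];print('face',np.linalg.lstsq(np.c_[G[:,:2],np.ones(len(G))],G[:,2],rcond=None)[0].round(4))
w=ok&(L[...,2]>.0425)&(L[...,2]<.05)&(np.hypot(L[...,0],L[...,1]-.084)<.035)
print('wing',cv2.minAreaRect(L[w][:,:2].astype(np.float32)*1000))
E
```

```text
force in frame [-5.17  3.65 17.15] tip in frame mm [ 1.19 -0.42 37.5 ]
t 21.2 turn share [-0.     -0.0001  0.    ] rows>= 0.003014058991623243 | shift first [-0.0008 -0.0007 -0.0017] | turn first [-0.0008 -0.0007 -0.0017] rows>= 0.011729529606307227
cover 19783 ((-8.275226593017578, -0.4576530456542969), (97.8690414428711, 109.5036392211914), 89.9891357421875) [ 0.0011 -0.0002  0.0063]
face [ 0.0012 -0.0002  0.0003]
wing ((-1.5472359657287598, 84.74256134033203), (10.551558494567871, 41.38025665283203), 0.31639716029167175)
```

View pics/w9.png

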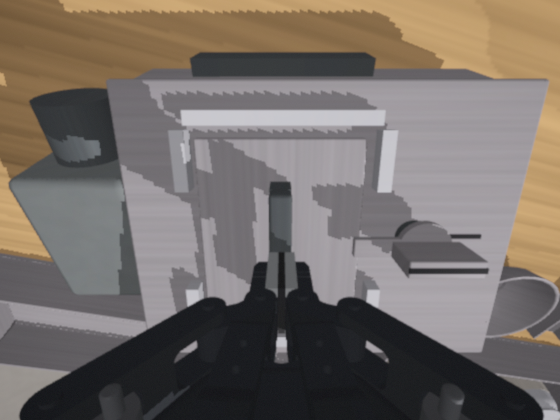

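The picture shows the cover flat inside the stops. Its top is 6.0 mm above the face and parallel to it, and the shut fingers are pressing the bar at (281,265) with about 17 N. The tongue reaches over the cover's edge at (360,238), and the wing is in line with the index line at (465,236). I'm handing the job in.

```bash
python3 -c "
from plant import arm;print(arm.hand_in())"
```

```text
the job is handed in; nothing more can be done
None
```

The job is handed in: the cover lies between the stops and the fastener is turned to its index line. The cover is held flat on the frame with about 17 N from the closed fingers, at about 21 s on the robot's clock (limit 56 s).

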